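Load the coil rack and latch its keeper bar

TASK

Put the two copper coils with black flanges that stand on the white sheet onto the two empty pegs of the sloping rack, one on each side of the coil already there and fully down on their shoulders. Then swing the rack's steel keeper bar by its orange grip over the row until it rests fully down in the yellow catch. Leave the coil already on the rack in its place, do not disturb the red coil or the other parts on the bench, and let go of everything at the end.

Things in the scene. Friction and masses are not known exactly. Their poses are not given: they have to be found in the camera images.
- coil_a: Copper coil to be loaded: bobbin wound with bare copper wire, black plastic flanges: outer diameter 42 mm, height 32 mm, through bore of 14 mm along its z axis, about 120 g. Origin: centre of its underside; z along the bore, towards the top. Starts upright on the white sheet; may go on either empty peg.
- coil_b: Copper coil to be loaded, the same as coil_a and interchangeable with it: bobbin wound with bare copper wire, black plastic flanges: outer diameter 42 mm, height 32 mm, through bore of 14 mm along its z axis, about 120 g. Origin: centre of its underside; z along the bore, towards the top. Starts upright on the white sheet.
- coil_mid: Copper coil already on the rack's middle peg, same make: bobbin wound with bare copper wire, black plastic flanges: outer diameter 42 mm, height 32 mm, through bore of 14 mm along its z axis, about 120 g. Origin: centre of its underside; z along the bore, towards the top. It must stay there.
- coil_red: Bystander: coil of the same size with white flanges and red wrapping, upright on the white sheet. Origin: centre of its underside. Not to be moved.
- rack: Fixed rack with blue feet and an aluminium deck 140 mm (up the slope) by 226 mm (along the row), 8 mm thick, tilted 30 degrees, low edge (10 mm above the bench) to the robot, high edge 85 mm. Origin on the bench under the deck's middle; x level, to the high side, y along the row, z up. The deck's middle is 48 mm above the bench.
- seat_left (a point): Left (+y) peg, starts empty: centre of the top of its grey shoulder (26 mm diameter, 6 mm off the deck), where a seated coil's origin lies. The brass peg, 9 mm diameter, rises 17 mm along z, tapering over the last 4 mm. Axes: x up the slope, y along the row to the left, z square off the deck (30 degrees from vertical, leaning to the robot). Pegs are 50 mm apart.
- seat_mid (a point): The same point and axes for the middle peg, which holds coil_mid.
- seat_right (a point): The same point and axes for the right (-y) peg, which starts empty.
- keeper (a joint): Keeper bar's hinge, rad: 0 = closed in its catch over the row; about 1.8 = open, standing past square to the deck and leaning left. It moves stiffly (about 0.6 N at the grip) and stays where left. It turns about x of keeper_hinge: the grip is at hinge + 0.210 m * (-cos(q) * y + sin(q) * z) in that point's axes.
- keeper_hinge (a point): Point on the keeper's hinge axis between two grey cheeks at the left end of the row, 98 mm from the middle peg, 46 mm off the deck. Axes as for the seats (fixed to the deck). The bar is steel, 12 mm wide, 8 mm thick, 210 mm long; closed, its underside is 42 mm off the deck, 4 mm above seated coils.
- keeper_grip (a point): Centre of the orange cross grip at the bar's free end: a cylinder 16 mm in diameter and 26 mm long, its length along the point's x axis (up the slope). Can be pinched across its ends, the bar then turning between the fingers. The point's axes turn with the bar.
- catch (a point): Centre of the bar where it rests in the yellow fork at the right end of the row, 86 mm from the middle peg and 46 mm off the deck. The fork's prongs are 20 mm apart, 10 mm long along the row, and rise 56 mm off the deck. Axes as for the seats.
- cap_black: Bystander: black capacitor lying down, 26 mm diameter, 55 mm long. Origin: under its middle.
- cap_white: Bystander: white capacitor lying down, 50 x 26 x 26 mm. Origin: centre of its underside.
- resistor: Bystander: white ceramic resistor, 48 x 12 x 12 mm. Origin: centre of its underside.
- screwdriver: Bystander: screwdriver lying on the bench on the left. Origin: under its middle.

How it is judged (in metres and radians):
On the way, in this order (a step that is already met when the one before it is completed fails the run):
1. both loose copper coils are fully down on the two empty pegs ((((distance between coil_a and seat_left below 0.006 m and angle between the z axis of coil_a and the z axis of seat_left, either way round below 0.12 rad) and (distance between coil_b and seat_right below 0.006 m and angle between the z axis of coil_b and the z axis of seat_right, either way round below 0.12 rad)) or ((distance between coil_b and seat_left below 0.006 m and angle between the z axis of coil_b and the z axis of seat_left, either way round below 0.12 rad) and (distance between coil_a and seat_right below 0.006 m and angle between the z axis of coil_a and the z axis of seat_right, either way round below 0.12 rad)))), for 0.2 s.
2. the keeper bar is swung down into its catch (value of joint keeper below 0.05 rad), for 0.2 s.
At the end, for the whole second after the job is handed in: One of coil_a and coil_b sits on the left peg and the other on the right peg, coil_mid is still on the middle peg, each with its origin within 6 mm of its seat and its bore within 0.12 rad of the peg; the keeper bar is closed to less than 0.05 rad; coils are at rest ((((distance between coil_a and seat_left below 0.006 m and angle between the z axis of coil_a and the z axis of seat_left, either way round below 0.12 rad) and (distance between coil_b and seat_right below 0.006 m and angle between the z axis of coil_b and the z axis of seat_right, either way round below 0.12 rad)) or ((distance between coil_b and seat_left below 0.006 m and angle between the z axis of coil_b and the z axis of seat_left, either way round below 0.12 rad) and (distance between coil_a and seat_right below 0.006 m and angle between the z axis of coil_a and the z axis of seat_right, either way round below 0.12 rad))) and distance between coil_mid and seat_mid below 0.006 m and angle between the z axis of coil_mid and the z axis of seat_mid, either way round below 0.12 rad and value of joint keeper below 0.05 rad and linear speed of each of coil_a, coil_b below 0.02 m/s); the robot touches nothing.
It fails at once if the red coil, a capacitor, the resistor or the screwdriver is moved more than 20 mm (distance of any of coil_red, cap_black, cap_white, resistor, screwdriver from where it was at the start of the episode above 0.02 m).
It fails at once if the coil already on the rack is lifted off its place (20 mm) (distance between coil_mid and seat_mid above 0.02 m).
It also fails if it takes over 70 s, if anything falls off the work surface, if the arm or the gripper's body presses on something with over 40 N, if the wrist force passes 120 N, or if a joint passes its speed limit or range.

ROBOT

A 6-joint arm with a two-finger parallel gripper is mounted at the origin on the work surface. World frame = base frame: x ahead of the robot, y to its left, z up, the work surface at z = 0. Lengths are in m, angles in degrees, forces in N, time in s.
With the tool pointing down it reaches from about 0.3 to 0.875 m from the base axis. Payload 6.4 kg.
Tool frame: the origin (TCP) lies between the finger pads; the fingertips stand 17 mm ahead of it and the grasp point (between the pads) lies 2 mm behind it; z points along the fingers, y is the line along which they close (so a half turn about z gives the same grasp; the last joint's range is limited). The gripper opens to 88 mm and grips with 3 to 60 N. Pads are 18 mm wide; open, the fingers measure 123 mm over their backs; the gripper's body (75 mm by 187 mm) begins 45 mm behind the grasp point.
Start: joints at [63.81, 10.359, 92.074, -0, 77.567, -11.82], TCP at [0.143, 0.557, 0.256] pointing down, gripper open.
Joint ranges: [-171.53, 171.53], [-51.25, 118.39], [17.06, 147.69], [-65.23, 245.23], [0, 150.52], [-178.68, 178.68]. Speed limits (degrees/s): [147.25, 147.25, 172.46, 180, 180, 180].

INTERFACE

Orientations are given as [roll, pitch, yaw] about the fixed x, y, z axes, in that order (R = Rz(yaw) Ry(pitch) Rx(roll)).
In Python, from cell import * gives the robot as it stands.
- The arm moves only by the tool send_rows, never from a script. Its argument "deltas" is text: rows parted by semicolons, each of 7 numbers parted by spaces: the shift along the tool's x, y, z in mm, then the turn, a rotation vector about the tool's x, y, z in rad, then the opening in per cent of the stroke, from 0 (shut) to 100 (fully open). A call has 1 to 12 rows; each row shifts and turns the commanded pose from where the row before left it, along the tool's axes as they then stand; what a row does not reach is not made up. A row lasts 1/10 s, in which the tool goes at most 50 mm and 8.59 degrees, less where a joint would pass 70% of its speed; a pose out of reach is approached as far as the arm can. A call is refused whole if a number of a shift passes 50 or a number of a turn 0.15, either way. A call with a gripper value outside its range is refused whole. The fingers move at their own pace and stop on an object; "grip_force" is the grip in N (left out, the last holds). Time passes only in rows, so rows that do not move let the fingers close. It gives the time, the measured TCP pose, the force, the opening and the grip force at its end, in the units of the state.
- sense(): the state, without advancing time (a new reading comes with each control period).
- capture(name): name is "scene" or "top" or "wrist"; returns a dict with "frame" (384x512x3 uint8, red, green, blue), "depth" (384x512 float32, m along the optical axis (not along the pixel's ray), 0 where there is no reading), "K" (3x3 intrinsics, pixels), "rvec" (rotation vector, rad) and "tvec" (3), from world to camera coordinates, as OpenCV has them. Camera axes: x right, y down, z forward; pixel columns grow to the right and rows downward; lengths in m; the calibration is good to about 2 mm. A picture is of the moment at which its call begins.
- job_done(): hands the job in; it is judged then, once.
Trained networks look in the newest picture that a camera, given by its name, has taken for a name from the list of things; names that differ only in an ending like _2 or _b are one class to them, and where a whole thing is asked for, a point or a joint stands for the part that bears it (a point fixed in the world has none). Each returns a list of dicts, best first, with "p" (0 to 1); they miss things now and then, are a little off and sometimes report something else, mostly with a low value. They report only what shows in the picture. A call takes as long as a camera call.
- boxes_of(thing, camera): "rect" ([centre column, centre row, width, height] in pixels, round what is visible of it).
- landmark_of(thing, camera): "pixel" ([column, row] in pixels: a listed point, or the origin of a listed thing).
The state is a dict: "clock": time; "joints": joint angles; "dq": joint speeds; "joint_efforts": joint torques, N m; "tcp_pos": TCP position; "ee_rot": TCP orientation; "ft_force": force on the tool from outside, world axes, zero at the start; "torque": the same for the moment, N m; "opening": finger opening in m; "gripper_force": force on a finger pad.
Only numpy, scipy, OpenCV 4.12 (cv2) and the standard library are available. Lean on these libraries where they do the work, as an engineer would, in place of code of your own. Each camera call takes 0.05 s, during which the arm holds its last target. There are 200 camera calls.

## Working session

There is one attempt and no reset: what is moved stays moved. The work goes in short steps, Python scripts to look and compute and a tool call to move; the robot and the scene stay as the last step left them, time stands still between calls to the robot, and variables do not carry over. Pictures are saved under pics/ and viewed, at most 10 in all, crops included, and the job is handed in when it is done.

Besides the shell and the picture viewer there is one more tool, called after "Request:" as a command line: name --argument value ..., lists and objects as JSON in quotes. send_rows: Moves the arm, as the interface text tells. Its arguments: {"type":"object","properties":{"deltas":{"type":"string"},"grip_force":{"type":"number"}},"required":["deltas"]}

```bash
ls; mkdir -p pics; cat > h.py <<'E'
from cell import *
import numpy as np, cv2
from scipy.spatial.transform import Rotation as R
def cam(c):
    Rm=cv2.Rodrigues(np.array(c["rvec"],float))[0]; return c["K"],Rm,np.array(c["tvec"],float).ravel()
def ray(c,px):
    K,Rm,t=cam(c); d=Rm.T@np.linalg.inv(K)@np.array([px[0],px[1],1.]); return -Rm.T@t,d
def at_z(c,px,z):
    o,d=ray(c,px); return o+d*(z-o[2])/d[2]
def at_depth(c,px):
    u,v=int(round(px[0])),int(round(px[1])); z=np.median(c["depth"][v-1:v+2,u-1:u+2]); o,d=ray(c,px); return o+d*z
def proj(c,P):
    K,Rm,t=cam(c); return cv2.projectPoints(np.array(P,float).reshape(-1,3),Rm and 0 if False else cv2.Rodrigues(Rm)[0],t,K,None)[0].reshape(-1,2)
def cloud(c):
    K,Rm,t=cam(c); h,w=c["depth"].shape; u,v=np.meshgrid(np.arange(w),np.arange(h))
    p=np.stack([u,v,np.ones_like(u)],-1)@np.linalg.inv(K).T*c["depth"][...,None]; return (p-t)@Rm
def save(c,n): cv2.imwrite("pics/"+n+".png",cv2.cvtColor(c["frame"],cv2.COLOR_RGB2BGR))
E
python3 - <<'E'
from h import *
np.set_printoptions(precision=4,suppress=True)
ims=[]
for n in("scene","top"):
    c=capture(n); ims.append(c["frame"])
    print(n,"campos",ray(c,(0,0))[0])
    for t in("coil_a","coil_mid","coil_red","rack"):
        for b in boxes_of(t,n): print(" box",t,np.round(b["rect"]),round(b["p"],2))
    for t in("coil_a","seat_left","seat_mid","seat_right","keeper_hinge","keeper_grip","catch","coil_red","coil_mid"):
        for b in landmark_of(t,n):
            print(" ",t,np.round(b["pixel"],1),round(b["p"],2),at_depth(c,b["pixel"]), at_z(c,b["pixel"],0)[:2])
im=np.vstack(ims); cv2.imwrite("pics/a.png",cv2.cvtColor(cv2.resize(im,(400,600)) if 0 else np.hstack(ims),cv2.COLOR_RGB2BGR)[:, :])
for i,n in zip(ims,("s","t")): cv2.imwrite(f"pics/{n}.png",cv2.cvtColor(i,cv2.COLOR_RGB2BGR))
print(sense())
E
```

```text
pics
scene campos [ 1.1942 -0.2632  0.7264]
 box coil_a [217. 244.  23.  26.] 0.88
 box coil_a [208. 199.  16.  18.] 0.73
 box coil_a [306. 148. 108. 146.] 0.17
 box coil_mid [299. 190.  19.  17.] 0.83
 box coil_red [143. 225.  18.  23.] 0.85
 box coil_red [304. 148. 111. 143.] 0.48
 box rack [304. 160. 116. 164.] 0.6
  coil_a [208.3 203.4] 0.67 [ 0.477  -0.0712  0.015 ] [ 0.462  -0.0672]
  coil_a [216.4 246.1] 0.55 [ 0.6204 -0.1044  0.0258] [ 0.5992 -0.0985]
  seat_left [238.5 289.3] 0.57 [ 0.8157 -0.1306  0.1398] [ 0.7256 -0.099 ]
  seat_left [320.4 190.2] 0.55 [0.5973 0.1684 0.0601] [0.5435 0.2073]
  seat_left [215.8 248.2] 0.24 [ 0.6184 -0.1058  0.0174] [ 0.6043 -0.1019]
  seat_mid [300.9 197.7] 0.72 [0.6039 0.112  0.0652] [0.5457 0.149 ]
  seat_right [211.4 201.2] 0.63 [ 0.4787 -0.0633  0.0204] [ 0.458  -0.0575]
  seat_right [278.6 201.3] 0.56 [0.5852 0.0645 0.0578] [0.5325 0.0929]
  seat_right [302.  195.6] 0.26 [0.6019 0.1158 0.0685] [0.5402 0.1553]
  keeper_hinge [337.2 170.7] 0.92 [0.5929 0.2126 0.0999] [0.4971 0.2885]
  keeper_grip [334.6  80.2] 0.59 [0.4926 0.2487 0.2739] 
[... 1233 characters left out ...]
il_red [334.1 212.2] 0.74 [ 0.4804 -0.229   0.0325] [ 0.4839 -0.237 ]
  coil_red [132.4 191.3] 0.18 [0.4895 0.2538 0.2788] [0.5321 0.3289]
  coil_mid [209.1 169.1] 0.74 [0.5816 0.1111 0.0861] [0.6001 0.1177]
{'clock': 1.4, 'joints': array([ 63.8117,  10.3576,  92.0748,  -0.0016,  77.5675, -11.8195]), 'dq': array([ 0.034 ,  0.0334, -0.1074, -0.0558,  0.103 ,  0.0041]), 'joint_efforts': array([ -0.0004, -43.3823, -34.2167,   0.0701,   0.0309,   0.    ]), 'tcp_pos': array([0.1427, 0.557 , 0.2557]), 'ee_rot': array([-179.9999,    0.0015,  165.6316]), 'ft_force': array([-0.1334,  0.1098,  0.0622]), 'torque': array([-0.0163,  0.0366, -0.0188]), 'gripper_force': 0.0, 'opening': 0.08839593065257327}
```

View pics/s.png

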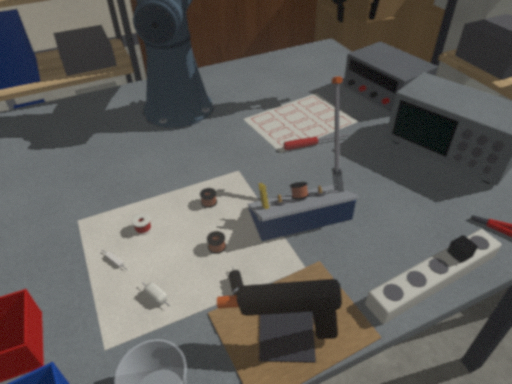

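View pics/t.png

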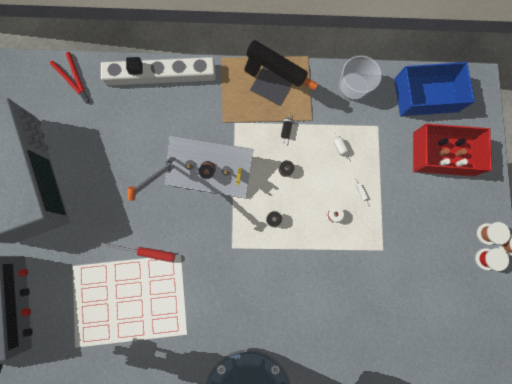

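Scene view: the copper coils are at (208,198) and (217,242), the rack at about (300,205), the orange grip at (336,80). The top view agrees: coils at (274,219) and (287,169), grip at (131,193). I'll turn the tool so its y axis points up the rack slope.

Request:
send_rows --deltas "0 0 0 0 0 0.145 100;0 0 0 0 0 0.145 100;0 0 0 0 0 0.145 100;0 0 0 0 0 0.145 100;0 0 0 0 0 0.145 100;0 0 0 0 0 0.145 100;0 0 0 0 0 0.145 100;0 0 0 0 0 0.145 100;0 0 0 0 0 0.145 100;0 0 0 0 0 0.145 100"

```text
clock: 2.4
tcp_pos: [0.1427, 0.557, 0.2557]
ee_rot: [-180.0, 0.0, 82.2]
ft_force: [0.1, -0.2, 0.5]
opening: 0.0881
gripper_force: 0.0
```

```bash
cat >> h.py <<'E'
def togo(T,goalR=None):
    s=sense(); Rt=R.from_euler("xyz",s["ee_rot"],degrees=True)
    d=Rt.inv().apply(np.array(T)-s["tcp_pos"])*1000
    print("shift mm",np.round(d,1), "turn", None if goalR is None else np.round((Rt.inv()*goalR).as_rotvec(),4), "rot",np.round(s["ee_rot"],2),"tcp",np.round(s["tcp_pos"],4),"t",s["clock"])
E
python3 - <<'E'
from h import *
togo([0.467,-0.09,0.22])
c=capture("top");P=cloud(c)
# coils tops & rack from top
for x,y in((.465,-.07),(.597,-.092),(.4804,-.229)):
    m=(np.hypot(P[...,0]-x,P[...,1]-y)<.035)&(P[...,2]>.026)&(P[...,2]<.04)
    print(m.sum(),P[m].min(0),P[m].max(0),(P[m].min(0)+P[m].max(0))/2)
E
```

```text
shift mm [-597.1  409.    35.7] turn None rot [-180.      0.     82.21] tcp [0.1427 0.557  0.2557] t 2.4
164 [ 0.439872   -0.08394546  0.02632748] [ 0.48079276 -0.04520292  0.03860753] [ 0.46033238 -0.06457419  0.03246751]
156 [ 0.58347162 -0.11945858  0.02614559] [ 0.62177306 -0.08018388  0.03822895] [ 0.60262234 -0.09982123  0.03218727]
162 [ 0.45602371 -0.25425762  0.02714801] [ 0.49514412 -0.21489979  0.03757558] [ 0.47558391 -0.23457871  0.0323618 ]
```

Request:
send_rows --deltas "-42 28 0 0 0 0 100;-42 28 0 0 0 0 100;-42 28 0 0 0 0 100;-42 28 0 0 0 0 100;-42 28 0 0 0 0 100;-42 28 0 0 0 0 100;-42 28 0 0 0 0 100;-42 28 0 0 0 0 100;-42 28 0 0 0 0 100;-42 28 0 0 0 0 100;-42 28 6 0 0 0 100;-42 28 6 0 0 0 100"

```text
clock: 3.65
tcp_pos: [0.4085, 0.0173, 0.2444]
ee_rot: [179.9, 0.0, 82.7]
ft_force: [0.3, 0.4, 0.8]
opening: 0.0884
gripper_force: 0.0
```

```bash
python3 - <<'E'
from h import *
togo([0.46,-0.065,0.20])
c=capture("wrist");save(c,"w1"); print(ray(c,(0,0))[0],ray(c,(256,192))[1])
for t in("coil_a","coil_red"):
  for b in boxes_of(t,"wrist"): print(t,b)
E
```

```text
shift mm [-75.   61.5  44.6] turn None rot [179.88   0.    82.69] tcp [0.4085 0.0173 0.2444] t 3.65
[0.4166214  0.08399605 0.37355718] [-0.02189705 -0.25309896 -0.9672593 ]
coil_a {'rect': [435.4, 248.8, 52.0, 42.7], 'p': 0.94}
coil_a {'rect': [310.9, 234.5, 40.4, 42.6], 'p': 0.79}
```

View pics/w1.png

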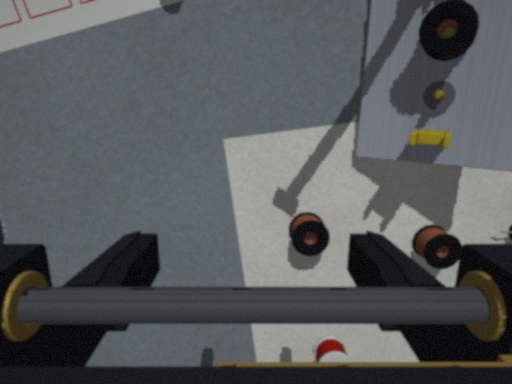

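The wrist view shows the loose coils at (311,234) and (437,247), and the right peg at (437,95) with the yellow fork below it at (430,138).

```bash
cat >> h.py <<'E'
def coil(c,x,y,P=None):
    P=cloud(c) if P is None else P
    m=(np.hypot(P[...,0]-x,P[...,1]-y)<.04)&(P[...,2]>.0285)&(P[...,2]<.036)
    q=P[m]; (u,v),r=cv2.minEnclosingCircle((q[:,:2]*1000).astype(np.float32)); 
    return m.sum(),np.round([u,v,r,np.median(q[:,2])*1000],1)
E
python3 - <<'E'
from h import *
c=capture("wrist");P=cloud(c)
print(coil(c,.46,-.065),coil(c,.603,-.1))
n,v=coil(c,.46,-.065)
togo([v[0]/1e3,v[1]/1e3,0.10])
togo([v[0]/1e3,v[1]/1e3,0.020])
E
```

```text
(np.int64(974), array([460.8, -63.9,  20.8,  32. ])) (np.int64(936), array([603.1, -98. ,  20.9,  32. ]))
shift mm [-74.9  63.7 143.6] turn None rot [-1.7993e+02 -3.0000e-02  8.2470e+01] tcp [0.4076 0.0186 0.2437] t 3.85
shift mm [-75.   63.8 223.6] turn None rot [-1.7993e+02 -3.0000e-02  8.2470e+01] tcp [0.4076 0.0186 0.2437] t 3.85
```

Request:
send_rows --deltas "-19 16 30 0 0 0 100;-19 16 30 0 0 0 100;-19 16 30 0 0 0 100;-18 16 30 0 0 0 100;0 0 34 0 0 0 100;0 0 34 0 0 0 100;0 0 20 0 0 0 100;0 0 14 0 0 0 100;0 0 0 0 0 0 100"

```text
clock: 4.75
tcp_pos: [0.4598, -0.0607, 0.0204]
ee_rot: [-179.8, -0.1, 82.8]
ft_force: [-0.4, -0.6, 0.1]
opening: 0.0885
gripper_force: 0.0
```

```bash
python3 - <<'E'
from h import *
togo([.4608,-.0639,.021])
E
```

```text
shift mm [-3.   1.4 -0.6] turn None rot [-1.7977e+02 -7.0000e-02  8.2770e+01] tcp [ 0.4598 -0.0607  0.0204] t 4.75
```

Request:
send_rows --deltas "-3 1 0 0 0 0 100;0 0 0 0 0 0 30;0 0 0 0 0 0 30;0 0 0 0 0 0 30;0 0 0 0 0 0 30;0 0 0 0 0 0 30;0 0 0 0 0 0 30" --grip_force 25

```text
clock: 5.45
tcp_pos: [0.4618, -0.0663, 0.0219]
ee_rot: [-180.0, -0.0, 82.5]
ft_force: [-1.8, 0.7, 1.9]
opening: 0.0422
gripper_force: 3.0
```

Request:
send_rows --deltas "0 0 0 0 0 0 0;0 0 0 0 0 0 0;0 0 -20 0 0 0 0;0 0 -45 0 0 0 0;0 0 -45 0 0 0 0;15 15 -35 0 0 0 0;20 18 -30 0 0 0 0;20 18 -30 0 0 0 0;20 18 -25 0 0 0 0;20 18 0 0 0 0 0;0 0 0 0 0 0 0"

```text
clock: 6.55
tcp_pos: [0.5625, 0.0183, 0.2525]
ee_rot: [179.9, -0.0, 82.7]
ft_force: [-0.1, -0.5, -1.2]
opening: 0.0418
gripper_force: 25.0
```

```bash
python3 - <<'E'
from h import *
np.set_printoptions(precision=4,suppress=True)
s=sense();print(s["opening"],s["gripper_force"])
togo([.56,.02,.25])
c=capture("wrist");save(c,"w2")
for t in("seat_left","seat_mid","seat_right","keeper_hinge","keeper_grip","catch","coil_mid"):
    for b in landmark_of(t,"wrist"):
        print(" ",t,np.round(b["pixel"],1),round(b["p"],2),at_depth(c,b["pixel"]))
np.savez("w2.npz",P=cloud(c),F=c["frame"],tcp=s["tcp_pos"],rot=s["ee_rot"])
E
```

```text
0.041756959479647374 24.99940992653137
shift mm [ 1.4 -2.7  2.5] turn None rot [179.86  -0.04  82.68] tcp [0.5625 0.0183 0.2525] t 6.55
  seat_right [267.6 118.6] 0.79 [0.5828 0.0693 0.0635]
  seat_right [269.7  64. ] 0.18 [0.5885 0.113  0.0897]
  catch [244.7 162.3] 0.78 [0.5575 0.0351 0.082 ]
  coil_mid [271.7  59.3] 0.88 [0.5905 0.1163 0.0895]
```

View pics/w2.png

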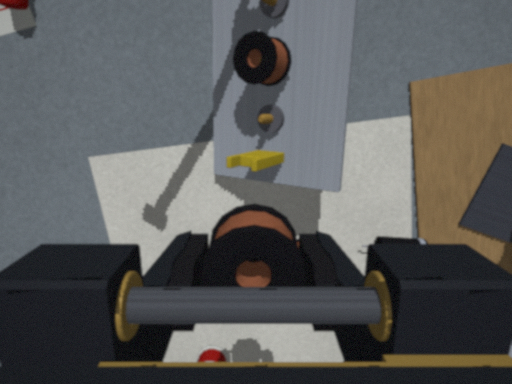

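```bash
cat > fit.py <<'E'
from h import *
np.set_printoptions(precision=4,suppress=True)
def fit(P):
    # ransac-ish plane from a seed region near the rack
    m=(P[...,0]>.50)&(P[...,0]<.68)&(P[...,1]>.02)&(P[...,1]<.22)&(P[...,2]>.012)&(P[...,2]<.1)
    q=P[m]; n=np.array([-.5*.99,.5*.13,.866]); d=.045-n@[.585,.11,0][:3] if 0 else None
    d=np.median(q@n)
    for w in(.012,.005,.003,.003):
        k=q[abs(q@n-d)<w]; d0=k.mean(0); n=np.linalg.svd(k-d0,full_matrices=False)[2][2]; n*=np.sign(n[2]); d=n@d0
    yaw=np.arctan2(-n[1],-n[0]); tilt=np.degrees(np.arccos(n[2]))
    return n,d,np.degrees(yaw),tilt,len(k)
def basis(psi):
    c,s=np.cos(psi),np.sin(psi); a=np.radians(30); x=np.array([c*np.cos(a),s*np.cos(a),np.sin(a)]); y=np.array([-s,c,0]); return np.array([x,y,np.cross(x,y)])
E
python3 - <<'E'
from fit import *
D=np.load("w2.npz");P=D["P"]
n,d,yaw,tilt,k=fit(P); print(n,d,yaw,tilt,k)
B=basis(np.radians(yaw)); 
q=P.reshape(-1,3)@B.T; h0=None
m=(P[...,0]>.50)&(P[...,0]<.68)&(P[...,1]>-.02)&(P[...,1]<.22)&(P[...,2]>.012)&(P[...,2]<.15); Q=P[m]@B.T
h=np.histogram(Q[:,2],bins=np.arange(-.27,-.15,.002)); 
h0=h[1][h[0].argmax()]+.001; k=abs(Q[:,2]-h0)<.003; h0=Q[k,2].mean(); print("h0",h0, "deck edges x",np.percentile(Q[k,0],[.5,99.5]),"y",np.percentile(Q[k,1],[.5,99.5]))
H=Q[:,2]-h0
print(np.c_[np.histogram(H,bins=np.arange(0,.06,.003))[1][:-1]*1000,np.histogram(H,bins=np.arange(0,.06,.003))[0]].astype(int).tolist())
t=Q[(H>.036)&(H<.041)]; (u,v),r=cv2.minEnclosingCircle((t[:,:2]*1000).astype(np.float32)); print("coil_mid top",u,v,r,len(t))
f=Q[(H>.045)]; print("fork",len(f),f.min(0),f.max(0))
s=Q[(H>.0045)&(H<.008)]; s=s[(s[:,1]*1000<v-30)]; s=s[abs(s[:,0]*1000-u)<20];(a,b),r=cv2.minEnclosingCircle((s[:,:2]*1000).astype(np.float32)); print("shoulder R",a,b,r,len(s))
p=Q[(H>.012)&(H<.025)&(abs(Q[:,1]*1000-(v-50))<12)&(abs(Q[:,0]*1000-u)<14)]; print("peg",np.median(p,0),p.min(0),p.max(0),len(p))
print("mid-50:",u,v-50,"world seat_right pred",B.T@np.array([u/1e3,v/1e3-.05,h0+.006]))
E
```

```text
[-0.4947  0.0735  0.866 ] -0.2439325651290042 -8.451981468192317 30.00863550713596 18607
h0 -0.24384165800569116 deck edges x [0.45   0.5885] y [0.0921 0.259 ]
[[0, 10029], [3, 457], [6, 469], [9, 265], [12, 114], [15, 137], [18, 171], [21, 169], [24, 118], [27, 121], [30, 85], [33, 94], [36, 1560], [39, 211], [42, 111], [45, 45], [48, 46], [51, 46], [54, 120]]
coil_mid top 520.3235473632812 168.48695373535156 56.07194519042969 1692
fork 261 [ 0.5041  0.1135 -0.1988] [ 0.5342  0.1232 -0.1866]
shoulder R 519.3311157226562 118.59490966796875 15.091157913208008 31
peg [ 0.5331  0.1225 -0.2251] [ 0.5066  0.1131 -0.2318] [ 0.5341  0.1233 -0.2191] 127
mid-50: 520.3235473632812 118.48695373535156 world seat_right pred [0.5808 0.0335 0.0542]
```

```bash
cat >> fit.py <<'E'
def circ(p):
    (u,v),r=cv2.minEnclosingCircle((p[:,:2]*1000).astype(np.float32)); return np.round([u,v,r,len(p)],1)
def ana(P,B,h0,xm=.519,ym=.2045):
    Q=P.reshape(-1,3)@B.T; H=Q[:,2]-h0; near=lambda y,r:np.hypot(Q[:,0]-xm,Q[:,1]-y)<r
    print("mid top",circ(Q[near(ym,.028)&(H>.036)&(H<.041)]))
    for s,n in((-.05,"R"),(.05,"L")):
        k=near(ym+s,.018)
        a=Q[k&(H>.004)&(H<.008)]; p=Q[k&(H>.0185)&(H<.026)]
        if len(a)>5:print(n,"shoulder",circ(a))
        if len(p)>3:print(n,"peg tip",circ(p),p.mean(0))
E
python3 - <<'E'
from fit import *
P=np.load("w2.npz")["P"]; n,d,yaw,*_=fit(P)
for y in(yaw,):
    B=basis(np.radians(y)); ana(P,B,-.24384)
    Q=P.reshape(-1,3)@B.T;k=(abs(Q[:,2]+.24384)<.002)&(Q[:,0]>.45)&(Q[:,0]<.59)&(Q[:,1]>.08)&(Q[:,1]<.28)
    # low/high edge x as function of y -> yaw check
    E=[(yy,*np.percentile(Q[k&(abs(Q[:,1]-yy)<.005),0],[1,99])) for yy in(.11,.15,.18,.21,.24)]; print(np.array(E))
E
```

```text
mid top [ 518.8  204.1   20.9 1626. ]
R shoulder [518.6 153.9  13.3 440. ]
R peg tip [519.3 154.1   4.3  69. ] [ 0.52    0.1542 -0.2224]
L shoulder [518.8 252.8  13.6 327. ]
L peg tip [518.8 250.5   2.3  11. ] [ 0.5188  0.2504 -0.224 ]
[[0.11   0.4511 0.5883]
 [0.15   0.4514 0.5882]
 [0.18   0.452  0.588 ]
 [0.21   0.4512 0.5884]
 [0.24   0.452  0.588 ]]
```

```bash
cat >> fit.py <<'E'
B=basis(np.radians(-8.45)); h0=-.24384; XM,YM=.5188,.2041
G=R.from_matrix(np.array([B[1],B[0],-B[2]]).T)
def deck(x,y,h): return B.T@np.array([XM+x,YM+y,h0+h])   # metres relative to mid peg, h off deck
def held(P,s):
    Rt=R.from_euler("xyz",s["ee_rot"],degrees=True); T=Rt.inv().apply(P.reshape(-1,3)-s["tcp_pos"])*1000
    k=(np.hypot(T[:,0],T[:,1])<30)&(abs(T[:,2]+11)<5)
    z=np.median(T[k,2]); k&=abs(T[:,2]-z)<1.5; t=T[k]
    # fit circle r=21 to upper edge: max x for y bins
    e=np.array([[t[abs(t[:,1]-y)<1,0].max(),y] for y in range(-12,13,2)])
    from scipy.optimize import least_squares
    r=least_squares(lambda c:np.hypot(e[:,0]-c[0],e[:,1]-c[1])-21,[0,0]); print("held top z",z,"centre x,y",r.x,"rms",np.sqrt(np.mean(r.fun**2)))
E
python3 - <<'E'
from fit import *
D=np.load("w2.npz")
held(D["P"],dict(ee_rot=D["rot"],tcp_pos=D["tcp"]))
for i in range(2):
    c=capture("wrist"); s=sense(); print(s["tcp_pos"],s["ee_rot"]); held(cloud(c),s)
togo(deck(0,-.05,.06+.021),G)
print("body normal etc",deck(0,-.05,.006))
E
```

```text
held top z -10.028937305988787 centre x,y [ 1.8371 -0.0088] rms 0.1781123625035313
[0.5602 0.0161 0.2517] [-179.9769    0.0026   82.5033]
held top z -9.942476554693975 centre x,y [ 1.9066 -0.0828] rms 0.1517952913634284
[0.5603 0.0162 0.2518] [-179.9897    0.0017   82.509 ]
held top z -9.950317253767965 centre x,y [1.8985 0.0666] rms 0.1829230996968436
shift mm [ 56.1 -20.2 133.5] turn [-0.5238 -0.0044  0.0164] rot [-179.99    0.     82.51] tcp [0.5603 0.0162 0.2518] t 7.05
body normal etc [0.5847 0.0689 0.0534]
```

Request:
send_rows --deltas "0 0 0 -0.131 -0.001 0.004 0;0 0 0 -0.131 -0.001 0.004 0;0 0 0 -0.131 -0.001 0.004 0;0 0 0 -0.131 -0.001 0.004 0;0 0 0 0 0 0 0"

```text
clock: 7.55
tcp_pos: [0.5566, 0.0176, 0.2487]
ee_rot: [150.2, -0.0, 81.6]
ft_force: [-0.6, -0.1, -2.4]
opening: 0.0414
gripper_force: 25.0
```

```bash
python3 - <<'E'
from fit import *
togo(deck(0,-.0519,.092),G)
E
```

```text
shift mm [ 53.  -79.7  93.6] turn [-0.004  -0.0012  0.0009] rot [150.23  -0.03  81.63] tcp [0.5566 0.0176 0.2487] t 7.55
```

Request:
send_rows --deltas "13 -20 10 0 0 0 0;13 -20 10 0 0 0 0;13 -20 15 0 0 0 0;14 -20 20 0 0 0 0;0 0 20 0 0 0 0;0 0 18 0 0 0 0;0 0 0 0 0 0 0;0 0 0 0 0 0 0"

```text
clock: 8.35
tcp_pos: [0.5465, 0.0721, 0.1317]
ee_rot: [150.1, 0.0, 81.6]
ft_force: [-0.9, -0.5, -1.3]
opening: 0.0417
gripper_force: 25.0
```

```bash
python3 - <<'E'
from fit import *
togo(deck(0,-.0519,.062),G)
c=capture("wrist"); save(c,"w3"); s=sense();P=cloud(c); held(P,s); ana(P,B,h0); togo(deck(0,-.0519,.062),G)
E
```

```text
shift mm [ 0.6 -6.  30.9] turn [-0.0015 -0.0002  0.0006] rot [150.09   0.01  81.58] tcp [0.5465 0.0721 0.1317] t 8.35
held top z -9.652819428562681 centre x,y [ 1.8526 -0.4824] rms 0.1850252771967801
mid top [ 518.5  204.    20.8 4182. ]
R shoulder [518.4 154.4  13.  619. ]
R peg tip [518.4 157.6   2.6  13. ] [ 0.5181  0.1579 -0.2242]
L shoulder [ 518.4  253.9   13.1 1411. ]
L peg tip [518.7 253.8   4.5 223. ] [ 0.5187  0.2534 -0.222 ]
shift mm [ 0.5 -6.4 31.3] turn [-0.     -0.0004  0.0005] rot [150.    -0.01  81.59] tcp [0.5466 0.0722 0.1322] t 8.4
```

View pics/w3.png

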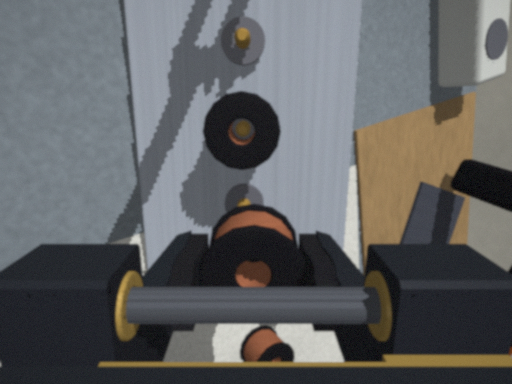

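The coil is held squarely above the right peg at (243,200); the middle coil is at (242,130) and the left peg at (242,37). Correct by −6 mm and lower.

Request:
send_rows --deltas "0.5 -6 0 0 0 0 0;0 0 20 0 0 0 0;0 0 20 0 0 0 0;0 0 6 0 0 0 0;0 0 5 0 0 0 0;0 0 5 0 0 0 0;0 0 0 0 0 0 0;0 0 0 0 0 0 0"

```text
clock: 9.2
tcp_pos: [0.5686, 0.0697, 0.0803]
ee_rot: [149.9, -0.0, 81.6]
ft_force: [-0.1, -0.1, -1.7]
opening: 0.0413
gripper_force: 25.0
```

```bash
python3 - <<'E'
from fit import *
togo(deck(-.0003,-.0519,.028),G); print(sense()["ft_force"])
c=capture("wrist"); s=sense();P=cloud(c); held(P,s);togo(deck(-.0003,-.0519,.028),G)
E
```

```text
shift mm [-0.3  0.1  9.3] turn [ 0.0009 -0.0009  0.0009] rot [149.95  -0.02  81.62] tcp [0.5686 0.0697 0.0803] t 9.2
[-0.105  -0.1497 -1.6615]
held top z -10.073502724393164 centre x,y [ 1.8774 -0.1825] rms 0.17078075507177515
shift mm [-0.3  0.1  9.4] turn [ 0.001  -0.0009  0.001 ] rot [149.94  -0.02  81.62] tcp [0.5686 0.0697 0.0804] t 9.25
```

Request:
send_rows --deltas "0 0 3 0 0 0 0;0 0 3 0 0 0 0;0 0 2 0 0 0 0;0 0 1 0 0 0 0;0 0 0 0 0 0 0"

```text
clock: 9.75
tcp_pos: [0.5729, 0.069, 0.072]
ee_rot: [150.0, -0.0, 81.6]
ft_force: [-2.0, -0.2, 0.5]
opening: 0.0413
gripper_force: 25.0
```

Request:
send_rows --deltas "0 0 0 0 0 0 75;0 0 0 0 0 0 75;0 0 0 0 0 0 75;0 0 0 0 0 0 75;0 0 -20 0 0 0 100;0 0 -40 0 0 0 100;0 0 -40 0 0 0 100;0 0 -30 0 0 0 100;0 0 0 0 0 0 100"

```text
clock: 10.65
tcp_pos: [0.5097, 0.0788, 0.189]
ee_rot: [149.5, -0.1, 81.7]
ft_force: [0.9, -0.2, 0.3]
opening: 0.0877
gripper_force: 0.0
```

```bash
cat >> fit.py <<'E'
def seated(P,y):
    Q=P.reshape(-1,3)@B.T; H=Q[:,2]-h0; k=(np.hypot(Q[:,0]-XM,Q[:,1]-YM-y)<.025)&(H>.03)&(H<.06)
    print("top",circ(Q[k&(abs(H-np.median(H[k]))<.003)]),"height med",np.median(H[k]),"want 0.038 at",XM,YM+y)
E
python3 - <<'E'
from fit import *
c=capture("wrist"); s=sense();P=cloud(c); seated(P,-.05); seated(P,0)
togo([.603,-.097,.2],R.from_euler("xyz",[180,0,81.6],degrees=True))
E
```

```text
top [ 518.1  154.5   20.8 1953. ] height med 0.03805930133876059 want 0.038 at 0.5188 0.15410000000000001
top [ 518.5  203.9   20.9 2265. ] height med 0.038116301013554454 want 0.038 at 0.5188 0.2041
shift mm [-160.1  108.4   48.3] turn [ 0.5293 -0.001   0.0005] rot [149.67  -0.04  81.64] tcp [0.5096 0.0786 0.1871] t 10.7
```

Request:
send_rows --deltas "-40 0 0 0.132 0 0 100;-40 0 0 0.132 0 0 100;-40 0 0 0.132 0 0 100;-40 0 0 0.132 0 0 100;0 30 0 0 0 0 100;0 30 0 0 0 0 100;0 30 0 0 0 0 100;0 0 0 0 0 0 100"

```text
clock: 11.5
tcp_pos: [0.5766, -0.0942, 0.1815]
ee_rot: [-179.7, -0.0, 81.6]
ft_force: [-0.3, -1.3, 0.0]
opening: 0.0883
gripper_force: 0.0
```

```bash
python3 - <<'E'
from fit import *
c=capture("wrist"); P=cloud(c); n,v=coil(c,.603,-.098,P); print(n,v)
togo([v[0]/1e3,v[1]/1e3,.021],R.from_euler("xyz",[180,0,81.6],degrees=True))
E
```

```text
1633 [603.4 -98.3  21.   32. ]
shift mm [ -0.7  30.3 160.2] turn [-0.0073 -0.0008 -0.    ] rot [-179.58   -0.05   81.6 ] tcp [ 0.5747 -0.0935  0.1814] t 11.55
```

Request:
send_rows --deltas "0 10 20 -0.007 0 0 68;0 10 25 0 0 0 68;-0.5 10 25 0 0 0 68;0 0 20 0 0 0 68;0 0 5 0 0 0 68;0 0 0 0 0 0 68"

```text
clock: 12.15
tcp_pos: [0.6024, -0.0974, 0.0877]
ee_rot: [-180.0, -0.1, 81.6]
ft_force: [0.2, 0.6, 0.2]
opening: 0.0599
gripper_force: 0.0
```

```bash
python3 - <<'E'
from fit import *
c=capture("wrist"); P=cloud(c); print(coil(c,.603,-.098,P))
togo([.6034,-.0983,.021],R.from_euler("xyz",[180,0,81.6],degrees=True)); print(sense()["opening"])
k=(P[...,0]>.63)&(P[...,0]<.76)&(P[...,1]>-.16)&(P[...,1]<-.03)&(P[...,2]>.012)&(P[...,2]<.04); print(P[k].min(0),P[k].max(0))
E
```

```text
(np.int64(3380), array([603.2, -98.3,  20.9,  32.1]))
shift mm [-0.6 -0.  68. ] turn [ 0.0019 -0.0004  0.0003] rot [179.89  -0.03  81.62] tcp [ 0.6034 -0.0977  0.089 ] t 12.2
0.05984212645598481
[ 0.6766 -0.1167  0.012 ] [ 0.7599 -0.0823  0.0285]
```

Request:
send_rows --deltas "-0.5 0 20 0 0 0 68;0 0 20 0 0 0 68;0 0 16 0 0 0 68;0 0 11 0 0 0 68;0 0 0 0 0 0 68;0 0 0 0 0 0 0;0 0 0 0 0 0 0;0 0 0 0 0 0 0;0 0 0 0 0 0 0;0 0 0 0 0 0 0;0 0 0 0 0 0 0"

```text
clock: 13.3
tcp_pos: [0.6048, -0.0986, 0.0233]
ee_rot: [179.8, 0.0, 81.6]
ft_force: [-1.0, -0.1, 6.6]
opening: 0.0408
gripper_force: 25.0
```

Request:
send_rows --deltas "0 0 -25 0 0 0 0;0 0 -45 0 0 0 0;0 0 -45 0 0 0 0;0 0 -45 0 0 0 0;34 -18 -40 0 0 0 0;34 -18 -40 0 0 0 0;35 -20 0 0 0 0 0;35 -20 0 0 0 0 0;0 0 0 0 0 0 0"

```text
clock: 14.2
tcp_pos: [0.549, 0.0462, 0.2542]
ee_rot: [179.9, -0.1, 81.9]
ft_force: [-0.5, -0.7, -1.4]
opening: 0.0411
gripper_force: 25.0
```

```bash
cat >> fit.py <<'E'
G2=G*R.from_rotvec([0,0,np.pi])
E
python3 - <<'E'
from fit import *
c=capture("wrist"); s=sense();P=cloud(c); print(s["joints"],s["opening"]); held(P,s)
togo([.55,.05,.25],R.from_euler("xyz",[180,0,81.55+180],degrees=True))
E
```

```text
[-7.7511  7.3713 95.6689  0.0276 76.7996  0.4215] 0.04062451079748839
held top z -8.928819188963326 centre x,y [ 2.0263 -0.8413] rms 0.19790249980338948
shift mm [ 5.8 -0.8  4.1] turn [ 0.0008  0.0044 -3.1369] rot [179.84  -0.03  81.82] tcp [0.55   0.0442 0.2541] t 14.25
```

Request:
send_rows --deltas "20 -15 -36 0 0 0 0;20 -15 -36 0 0 0 0;20 -16 -36 0 0 0 0;20 -16 -36 0 0 0 0;0 0 0 0 0 0 0;0 0 0 0 0 -0.149 0;0 0 0 0 0 -0.149 0;0 0 0 0 0 -0.149 0;0 0 0 0 0 -0.149 0;0 0 0 0 0 -0.149 0;0 0 0 0 0 -0.149 0;0 0 0 0 0 -0.149 0"

```text
clock: 15.45
tcp_pos: [0.5013, 0.1289, 0.3964]
ee_rot: [180.0, 0.1, 141.6]
ft_force: [0.7, 0.3, -1.8]
opening: 0.0408
gripper_force: 25.0
```

Request:
send_rows --deltas "0 0 0 0 0 -0.149 0;0 0 0 0 0 -0.149 0;0 0 0 0 0 -0.149 0;0 0 0 0 0 -0.149 0;0 0 0 0 0 -0.149 0;0 0 0 0 0 -0.149 0;0 0 0 0 0 -0.149 0;0 0 0 0 0 -0.149 0;0 0 0 0 0 -0.149 0;0 0 0 0 0 -0.149 0;0 0 0 0 0 -0.149 0;0 0 0 0 0 -0.149 0"

```text
clock: 16.65
tcp_pos: [0.5013, 0.1289, 0.3964]
ee_rot: [-179.9, -0.0, -115.9]
ft_force: [0.8, -0.4, -0.7]
opening: 0.0407
gripper_force: 25.0
```

```bash
python3 - <<'E'
from fit import *
c=capture("wrist"); s=sense();P=cloud(c); print(s["joints"],s["opening"]); held(P,s)
togo(deck(0,.05,.1),R.from_euler("xyz",[180,0,81.55+180],degrees=True))
togo(deck(0,.05,.1),G2)
E
```

```text
[   1.297    -1.8629   89.0857   -0.0459   92.714  -153.2276] 0.04075304306204663
held top z -8.848565827513085 centre x,y [-0.2011  0.3881] rms 0.17808328937953463
shift mm [-63.6 -26.5 261.6] turn [-0.0013 -0.0004 -0.2972] rot [-179.92   -0.01 -115.48] tcp [0.5013 0.1289 0.3964] t 16.7
shift mm [-63.6 -26.5 261.6] turn [ 0.5184 -0.0782 -0.2902] rot [-179.92   -0.01 -115.48] tcp [0.5013 0.1289 0.3964] t 16.7
```

Request:
send_rows --deltas "0 0 0 0 0 -0.148 0;0 0 0 0 0 -0.148 0;0 0 0 0.131 0 0 0;0 0 0 0.131 0 0 0;0 0 0 0.131 0 0 0;0 0 0 0.131 0 0 0;0 0 0 0 0 0 0"

```text
clock: 17.4
tcp_pos: [0.4984, 0.13, 0.3947]
ee_rot: [-150.0, -0.0, -99.3]
ft_force: [-0.7, 0.4, -2.4]
opening: 0.0405
gripper_force: 25.0
```

```bash
python3 - <<'E'
from fit import *
print(sense()["joints"])
togo(deck(0,.05,.16),G2)
c=capture("top"); 
P=cloud(c);Q=P.reshape(-1,3)@B.T-np.array([XM,YM,h0])
k=(abs(Q[:,0])<.02)&(Q[:,1]>.09)&(Q[:,1]<.2)&(Q[:,2]>.06)&(Q[:,2]<.27)
g=Q[k&(Q[:,2]>.2)]; print(len(g)); 
F=c["frame"].reshape(-1,3).astype(int); o=k&(F[:,0]>F[:,2]+60); print("orange",o.sum(),Q[o].mean(0),Q[o].min(0),Q[o].max(0))
E
```

```text
[   5.7327  -19.9426  108.8445   -8.4442   62.1912 -162.9382]
shift mm [-52.5  89.7 188.3] turn [-0.0004 -0.0075 -0.013 ] rot [-149.98   -0.    -99.31] tcp [0.4984 0.13   0.3947] t 17.4
168
orange 92 [0.0029 0.1218 0.2609] [-0.0134  0.1146  0.2482] [0.0147 0.1292 0.2672]
```

Request:
send_rows --deltas "-13 22 25 0 -0.004 -0.006 0;-13 22 25 0 -0.004 -0.007 0;-13 23 25 0 0 0 0;-13 23 25 0 0 0 0;0 0 38 0 0 0 0;0 0 38 0 0 0 0;0 0 38 0 0 0 0;0 0 30 0 0 0 0;0 0 5 0 0 0 0;0 0 0 0 0 0 0"

```text
clock: 18.45
tcp_pos: [0.5563, 0.1741, 0.1362]
ee_rot: [-150.0, -0.0, -98.5]
ft_force: [-0.4, -0.0, -1.2]
opening: 0.0406
gripper_force: 25.0
```

```bash
cat >> fit.py <<'E'
def rel(P,s,y):
    "held coil top centre in deck coords vs seat"
    held(P,s)
E
python3 - <<'E'
from fit import *
c=capture("wrist"); save(c,"w4"); s=sense();P=cloud(c); held(P,s); ana(P,B,h0); seated(P,-.05)
togo(deck(0,.05,.062),G2); print(s["joints"])
E
```

```text
held top z -7.736174857676408 centre x,y [0.2841 0.8245] rms 0.19610539270804264
mid top [ 518.2  203.8   20.8 3873. ]
R shoulder [517.4 152.7   6.6  81. ]
R peg tip [517.4 153.3   6.9 279. ] [ 0.5178  0.1529 -0.2219]
L shoulder [518.1 253.4  12.9 632. ]
L peg tip [517.8 251.2   3.5  36. ] [ 0.5178  0.2504 -0.2233]
top [ 517.7  154.1   20.9 4573. ] height med 0.038119353509800585 want 0.038 at 0.5188 0.15410000000000001
shift mm [ 0.4  4.6 38.6] turn [-0.0021  0.0003 -0.0002] rot [-149.88    0.02  -98.45] tcp [0.5565 0.1746 0.1377] t 18.5
[  10.5458    7.5586  115.962   -19.5562   29.1557 -146.1704]
```

View pics/w4.png

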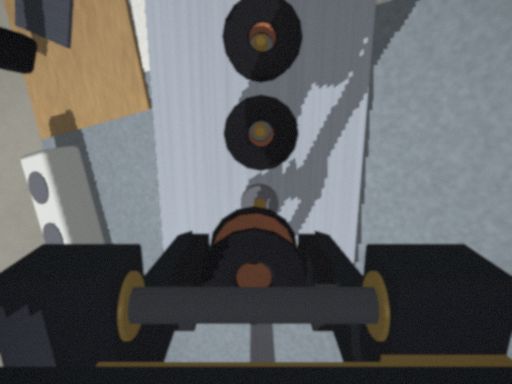

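The coil is above the left peg at (260,202); the right and middle coils are seated at (262,37) and (261,132). Small correction, then lower.

Request:
send_rows --deltas "0.5 4.5 0 0 0 0 0;0 0 20 0 0 0 0;0 0 20 0 0 0 0;0 0 8 0 0 0 0;0 0 6 0 0 0 0;0 0 5 0 0 0 0;0 0 0 0 0 0 0;0 0 0 0 0 0 0"

```text
clock: 19.3
tcp_pos: [0.5812, 0.171, 0.0848]
ee_rot: [-149.8, 0.0, -98.3]
ft_force: [0.1, 0.6, -1.8]
opening: 0.041
gripper_force: 25.0
```

```bash
python3 - <<'E'
from fit import *
c=capture("wrist"); s=sense();P=cloud(c); held(P,s); seated(P,.05);seated(P,0)
togo(deck(-.0007,.0496,.0295),G2); print(s["ft_force"])
E
```

```text
held top z -8.876265906847543 centre x,y [-0.1207  0.4562] rms 0.17217156334148456
top [ 518.8  251.2   24.1 4633. ] height med 0.05092580906449948 want 0.038 at 0.5188 0.2541
top [ 518.2  203.7   20.8 7704. ] height med 0.03810849749664581 want 0.038 at 0.5188 0.2041
shift mm [ 0.9  0.5 12.9] turn [-0.0041  0.0018  0.0013] rot [-149.76    0.05  -98.34] tcp [0.5813 0.1711 0.0849] t 19.35
[-0.9771 -1.0735 -1.7298]
```

Request:
send_rows --deltas "0.8 0 4 0 0 0 0;0 0 4 0 0 0 0;0 0 3 0 0 0 0;0 0 2 0 0 0 0;0 0 0 0 0 0 0;0 0 0 0 0 0 0"

```text
clock: 19.95
tcp_pos: [0.5873, 0.1691, 0.0731]
ee_rot: [-149.8, 0.0, -98.4]
ft_force: [-4.9, 0.3, 5.6]
opening: 0.0407
gripper_force: 25.0
```

```bash
python3 - <<'E'
from fit import *
c=capture("wrist"); s=sense();P=cloud(c); held(P,s); seated(P,.05);seated(P,0)
togo(deck(-.0007,.0496,.0295),G2); print(s["ft_force"])
E
```

```text
held top z -8.960578050752948 centre x,y [2.2586 0.1096] rms 3.770059061625084
top [ 518.8  250.6   23.9 4623. ] height med 0.03812206060635531 want 0.038 at 0.5188 0.2541
top [ 518.2  203.9   21.  9312. ] height med 0.03811736854737871 want 0.038 at 0.5188 0.2041
shift mm [-0.1  0.  -0.3] turn [-0.0031  0.0011  0.0014] rot [-149.82    0.02  -98.35] tcp [0.5873 0.1692 0.0732] t 20.0
[-4.9545 -0.382   3.9237]
```

Request:
send_rows --deltas "0 0 0 0 0 0 75;0 0 0 0 0 0 75;0 0 0 0 0 0 75;0 0 0 0 0 0 75;0 0 -20 0 0 0 75;0 0 -40 0 0 0 75;0 0 -45 0 0 0 75;0 0 -45 0 0 0 75;0 0 -45 0 0 0 75;0 0 -45 0 0 0 75;0 0 -45 0 0 0 75;0 0 0 0 0 0 75"

```text
clock: 21.2
tcp_pos: [0.4464, 0.1912, 0.3268]
ee_rot: [-149.2, 0.3, -98.2]
ft_force: [0.5, 0.0, 0.5]
opening: 0.0661
gripper_force: 0.0
```

```bash
python3 - <<'E'
from fit import *
c=capture("wrist"); save(c,"w5"); s=sense();P=cloud(c)
for y in(-.05,0,.05): seated(P,y)
Q=P.reshape(-1,3)@B.T-np.array([XM,YM,h0]);F=c["frame"].reshape(-1,3).astype(int)
o=(F[:,0]>F[:,2]+60)&(Q[:,2]>.2)&(Q[:,2]<.3)&(abs(Q[:,0])<.03); print(o.sum()); 
if o.sum(): print(Q[o].mean(0),Q[o].min(0),Q[o].max(0))
togo(deck(0,.05,.3),G2); print(s["joints"])
for b in landmark_of("keeper_grip","wrist"): print(b,at_depth(c,b["pixel"]))
E
```

```text
top [517.5 154.2  20.8 971. ] height med 0.03815752869299141 want 0.038 at 0.5188 0.15410000000000001
top [518.  203.8  20.8 874. ] height med 0.038089046848657576 want 0.038 at 0.5188 0.2041
top [517.6 253.8  20.7 800. ] height med 0.03805976898015559 want 0.038 at 0.5188 0.2541
398
[-0.0005  0.1237  0.262 ] [-0.0132  0.1195  0.2599] [0.012  0.1286 0.264 ]
shift mm [ 0.2  1.1 17.3] turn [-0.0105  0.005   0.0008] rot [-149.4     0.22  -98.26] tcp [0.4462 0.1907 0.3235] t 21.25
[  16.5312  -20.7304  117.5814  -14.7489   55.7447 -149.7871]
{'pixel': [258.5, 320.2], 'p': 0.6} [0.4093 0.1748 0.382 ]
{'pixel': [256.3, 73.9], 'p': 0.56} [0.5871 0.071  0.0564]
```

View pics/w5.png

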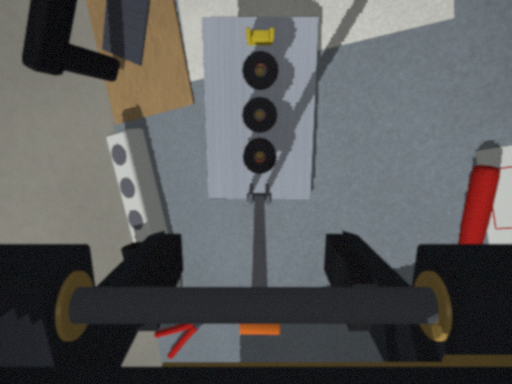

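Request:
send_rows --deltas "-18 1 0 -0.01 0.005 0 75;-18 0 0 0 0 0 75;-18 0 0 0 0 0 75;-18 0 0 0 0 0 75;0 0 20 0 0 0 75;0 0 0 0 0 0 75;0 0 0 0 0 0 75"

```text
clock: 22.0
tcp_pos: [0.4646, 0.2589, 0.299]
ee_rot: [-150.6, -0.4, -98.5]
ft_force: [-0.2, 1.8, 0.3]
opening: 0.0659
gripper_force: 0.0
```

```bash
python3 - <<'E'
from fit import *
togo(deck(-.0005,.1228,.2535),G2)
c=capture("top");P=cloud(c);Q=P.reshape(-1,3)@B.T-np.array([XM,YM,h0]);F=c["frame"].reshape(-1,3).astype(int)
c=capture("wrist");P=cloud(c);Q=P.reshape(-1,3)@B.T-np.array([XM,YM,h0]);F=c["frame"].reshape(-1,3).astype(int)
o=(F[:,0]>F[:,2]+60)&(Q[:,2]>.2)&(Q[:,2]<.3)&(abs(Q[:,0])<.03); print(o.sum()); 
if o.sum(): print(Q[o].mean(0),Q[o].min(0),Q[o].max(0))
print(sense()["joints"])
save(c,"w6")
E
```

```text
shift mm [-2.7 -4.2 38.5] turn [ 0.0103 -0.0061  0.0018] rot [-150.59   -0.35  -98.53] tcp [0.4646 0.2589 0.299 ] t 22.0
1445
[-0.0004  0.1218  0.2605] [-0.013   0.1154  0.2534] [0.0123 0.1313 0.2639]
[  25.2488   -9.9224  111.6175  -19.8405   54.8297 -138.1632]
```

View pics/w6.png

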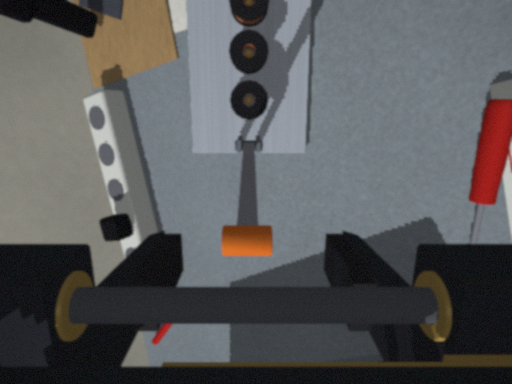

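The orange grip is plainly between the fingers at (247,241), about 38 mm ahead. Descend and pinch it.

Request:
send_rows --deltas "-3 -4 0 0.01 -0.006 0 75;0 0 15 0 0 0 75;0 0 14 0 0 0 75;0 0 9 0 0 0 75;0 0 0 0 0 0 75;0 0 0 0 0 0 75"

```text
clock: 22.7
tcp_pos: [0.488, 0.2593, 0.2703]
ee_rot: [-149.8, 0.1, -98.3]
ft_force: [0.3, 0.2, 0.1]
opening: 0.0661
gripper_force: 0.0
```

```bash
python3 - <<'E'
from fit import *
togo(deck(-.0005,.1232,.2535),G2); print(sense()["ft_force"])
E
```

```text
shift mm [0.9 1.8 2.1] turn [-0.003   0.0021  0.0011] rot [-149.83    0.07  -98.33] tcp [0.488  0.2593 0.2703] t 22.7
[0.293  0.1847 0.1159]
```

Request:
send_rows --deltas "1 2 1 0 0 0 50;0 0 0 0 0 0 0;0 0 0 0 0 0 0;0 0 0 0 0 0 0;0 0 0 0 0 0 0;0 0 0 0 0 0 0;0 0 0 0 0 0 0" --grip_force 10

```text
clock: 23.4
tcp_pos: [0.4867, 0.2587, 0.2688]
ee_rot: [-149.8, 0.1, -98.3]
ft_force: [-0.6, -0.2, 0.3]
opening: 0.0258
gripper_force: 10.0
```

```bash
python3 - <<'E'
from fit import *
s=sense();togo(deck(-.0005,.1232,.2535),G2); print(s["opening"],s["gripper_force"],s["ft_force"])
q=np.linspace(1.691,0,18); y=-np.cos(q)*.21; h=np.sin(q)*.21
print(np.c_[q[1:],-np.diff(y)*-1e3*-1,-np.diff(h)*1e3].round(2))
E
```

```text
shift mm [0.1 0.1 1.4] turn [-0.0037  0.0027  0.0012] rot [-149.79    0.1   -98.31] tcp [0.4867 0.2587 0.2688] t 23.4
0.02578783109146294 10.000009266659617 [-0.6203 -0.1574  0.2733]
[[ 1.59 20.83 -1.47]
 [ 1.49 20.87  0.61]
 [ 1.39 20.71  2.68]
 [ 1.29 20.34  4.72]
 [ 1.19 19.77  6.71]
 [ 1.09 19.01  8.65]
 [ 0.99 18.05 10.49]
 [ 0.9  16.92 12.23]
 [ 0.8  15.62 13.85]
 [ 0.7  14.17 15.33]
 [ 0.6  12.58 16.67]
 [ 0.5  10.86 17.83]
 [ 0.4   9.04 18.82]
 [ 0.3   7.12 19.63]
 [ 0.2   5.14 20.24]
 [ 0.1   3.1  20.65]
 [ 0.    1.04 20.85]]
```

Request:
send_rows --deltas "20.8 0 -1.5 0 0 0 0;20.9 0 0.6 0 0 0 0;20.7 0 2.7 0 0 0 0;20.3 0 4.7 0 0 0 0;19.8 0 6.7 0 0 0 0;19 0 8.7 0 0 0 0;18 0 10.5 0 0 0 0;17 0 12.2 0 0 0 0;15.6 0 13.9 0 0 0 0;14.2 0 15.3 0 0 0 0;0 0 0 0 0 0 0"

```text
clock: 24.5
tcp_pos: [0.4965, 0.0677, 0.2032]
ee_rot: [-149.9, 0.1, -98.4]
ft_force: [2.7, 1.7, -1.4]
opening: 0.0257
gripper_force: 10.0
```

```bash
python3 - <<'E'
from fit import *
s=sense(); print(s["opening"],s["gripper_force"],s["ft_force"])
q=.695; togo(deck(-.0005,.098-.21*np.cos(q),.0455-.0005+.21*np.sin(q)),G2)
t=B@s["tcp_pos"]-np.array([XM,YM,h0]); print("tcp deck",t)
E
```

```text
0.025700299703345485 9.999504508450627 [ 2.6924  1.6918 -1.4248]
shift mm [-0.9 -0.  -0.2] turn [-0.0024  0.0017 -0.0008] rot [-149.86    0.11  -98.44] tcp [0.4965 0.0677 0.2032] t 24.5
tcp deck [-0.0005 -0.0642  0.1793]
```

```bash
python3 - <<'E'
from fit import *
print(sense()["joints"])
E
```

```text
[  -4.7844  -12.743   126.1559   -2.9296   36.5307 -174.43  ]
```

Joint 6 is near its limit at −174°, so I'll let go here (the bar stays put), turn the tool half a turn, and take the grip again.

Request:
send_rows --deltas "0 0 0 0 0 0 60;0 0 0 0 0 0 75;0 0 0 0 0 0 75;0 0 -10 0 0 0 75;0 0 -30 0 0 0 75;0 0 -30 0 0 0 75;0 0 -20 0 0 0 75;0 0 0 0 0 0.149 75;0 0 0 0 0 0.149 75;0 0 0 0 0 0.149 75;0 0 0 0 0 0.149 75;0 0 0 0 0 0.149 75"

```text
clock: 25.7
tcp_pos: [0.4512, 0.0758, 0.2832]
ee_rot: [-157.0, 20.2, -137.2]
ft_force: [0.4, 0.3, -0.4]
opening: 0.0663
gripper_force: 0.0
```

Request:
send_rows --deltas "0 0 0 0 0 0.149 75;0 0 0 0 0 0.149 75;0 0 0 0 0 0.149 75;0 0 0 0 0 0.149 75;0 0 0 0 0 0.149 75;0 0 0 0 0 0.149 75;0 0 0 0 0 0.149 75;0 0 0 0 0 0.149 75;0 0 0 0 0 0.149 75;0 0 0 0 0 0.149 75;0 0 0 0 0 0.149 75;0 0 0 0 0 0.149 75"

```text
clock: 26.9
tcp_pos: [0.4512, 0.0758, 0.2831]
ee_rot: [154.3, 16.5, 112.4]
ft_force: [0.4, -0.5, -0.3]
opening: 0.0661
gripper_force: 0.0
```

Request:
send_rows --deltas "0 0 0 0 0 0.149 75;0 0 0 0 0 0.149 75;0 0 0 0 0 0.149 75;0 0 0 0 0 0.149 75;0 0 0 0 0 0 75;0 0 0 0 0 0 75"

```text
clock: 27.5
tcp_pos: [0.4514, 0.0756, 0.2829]
ee_rot: [149.8, 0.4, 82.5]
ft_force: [-0.1, 1.2, -0.5]
opening: 0.0659
gripper_force: 0.0
```

```bash
python3 - <<'E'
from fit import *
s=sense(); print(s["opening"],s["ft_force"],s["joints"])
c=capture("wrist");P=cloud(c);Q=P.reshape(-1,3)@B.T-np.array([XM,YM,h0]);F=c["frame"].reshape(-1,3).astype(int)
o=(F[:,0]>F[:,2]+60)&(F[:,0]>120)&(Q[:,2]>.1)&(Q[:,2]<.25)&(abs(Q[:,0])<.03); print(o.sum()); 
if o.sum(): print(Q[o].mean(0),Q[o].min(0),Q[o].max(0))
for y in (-.05,0,.05):
    try: seated(P,y)
    except Exception as e: print(e)
q=.695; togo(deck(-.0005,.098-.21*np.cos(q),.0445+.21*np.sin(q)),G)
E
```

```text
0.06585538403900232 [-0.136   1.1809 -0.5494] [ -4.0314 -26.6907 126.0058  -2.6749  50.5372   4.4707]
728
[-0.0002 -0.0612  0.1854] [-0.0132 -0.068   0.1771] [ 0.0125 -0.0564  0.189 ]
top [518.  154.4  20.8 555. ] height med 0.038079072406594625 want 0.038 at 0.5188 0.15410000000000001
top [518.7 204.2  20.7 680. ] height med 0.03810253651304915 want 0.038 at 0.5188 0.2041
top [518.6 253.9  20.9 839. ] height med 0.03809846087609517 want 0.038 at 0.5188 0.2541
shift mm [-0.6 -0.5 92. ] turn [ 0.0041 -0.0027  0.0179] rot [149.77   0.38  82.51] tcp [0.4514 0.0756 0.2827] t 27.55
```

Request:
send_rows --deltas "-0.5 -0.5 20 0.004 -0.003 0.018 75;0 0 30 0 0 0 75;0 0 25 0 0 0 75;0 0 16 0 0 0 75;0 0 0 0 0 0 75;0 0 0 0 0 0 75;0 0 0 0 0 0 0;0 0 0 0 0 0 0;0 0 0 0 0 0 0;0 0 0 0 0 0 0;0 0 0 0 0 0 0;0 0 0 0 0 0 0"

```text
clock: 28.75
tcp_pos: [0.4964, 0.0683, 0.2036]
ee_rot: [150.0, -0.1, 81.3]
ft_force: [1.2, 0.2, 0.5]
opening: 0.026
gripper_force: 10.0
```

```bash
python3 - <<'E'
from fit import *
s=sense(); print(s["opening"],s["gripper_force"],s["ft_force"],s["joints"])
q=.695; togo(deck(-.0005,.098-.21*np.cos(q),.0445+.21*np.sin(q)),G); togo(deck(0,-.112,.044),G)
E
```

```text
0.02599937831728308 10.000028209760785 [1.1749 0.22   0.4646] [ -4.5878 -12.6809 126.0171  -3.2735  36.7451   6.2027]
shift mm [ 0.4 -0.   0.7] turn [ 0.0004  0.0005 -0.0041] rot [149.98  -0.09  81.33] tcp [0.4964 0.0683 0.2036] t 28.75
shift mm [-48.3   0.6 135.7] turn [ 0.0004  0.0005 -0.0041] rot [149.98  -0.09  81.33] tcp [0.4964 0.0683 0.2036] t 28.75
```

Request:
send_rows --deltas "-12.6 0 16.7 0 0 0 0;-10.9 0 17.8 0 0 0 0;-9 0 18.8 0 0 0 0;-7.1 0 19.6 0 0 0 0;-5.1 0 20.2 0 0 0 0;-3 0 18 0 0 0 0;-0.5 0 12 0 0 0 0;-0.3 0 9 0 0 0 0;0 0 2.5 0 0 0 0;0 0 1 0 0 0 0;0 0 0 0 0 0 0"

```text
clock: 29.85
tcp_pos: [0.5562, 0.0103, 0.0865]
ee_rot: [150.0, -0.1, 81.4]
ft_force: [-4.2, -1.0, 7.5]
opening: 0.0256
gripper_force: 10.0
```

```bash
python3 - <<'E'
from fit import *
s=sense(); print(s["opening"],s["gripper_force"],s["ft_force"],s["joints"])
togo(deck(0,-.112,.044),G)
E
```

```text
0.02559203461435702 10.000360831618309 [-4.2187 -0.9703  7.5182] [-12.1546   8.6686 122.8679   5.727   18.5676  -8.4268]
shift mm [0.2 0.4 0.4] turn [ 0.0006  0.0006 -0.0037] rot [149.97  -0.08  81.35] tcp [0.5562 0.0103 0.0865] t 29.85
```

Request:
send_rows --deltas "0 0 1 0 0 0 0;0 0 0 0 0 0 0;0 0 0 0 0 0 70;0 0 0 0 0 0 70;0 0 0 0 0 0 70;0 0 -10 0 0 0 70;0 0 -30 0 0 0 70;0 0 -40 0 0 0 70;0 0 -40 0 0 0 70;0 0 -20 0 0 0 70;0 0 0 0 0 0 70;0 0 0 0 0 0 70"

```text
clock: 31.05
tcp_pos: [0.4873, 0.0205, 0.206]
ee_rot: [150.0, -0.1, 81.3]
ft_force: [0.0, 1.0, 0.2]
opening: 0.0622
gripper_force: 0.0
```

```bash
python3 - <<'E'
from fit import *
s=sense(); print(s["ft_force"],s["tcp_pos"])
c=capture("wrist");save(c,"w7");P=cloud(c);Q=P.reshape(-1,3)@B.T-np.array([XM,YM,h0])
for y in np.arange(-.105,.09,.02):
    k=(abs(Q[:,0])<.004)&(abs(Q[:,1]-y)<.004)&(Q[:,2]>.04); print(round(y,3),k.sum(),np.median(Q[k,2]) if k.any() else None)
for y in(-.05,0,.05):
    k=(np.hypot(Q[:,0],Q[:,1]-y)<.025)&(Q[:,2]>.035)&(Q[:,2]<.041); print(y,circ(Q[k]))
E
```

```text
[0.047  0.9534 0.2337] [0.4873 0.0205 0.206 ]
-0.105 108 0.05062488790069082
-0.085 1659 0.24731745105694442
-0.065 117 0.0498804503947895
-0.045 927 0.3118715357038729
-0.025 129 0.050196719536926226
-0.005 140 0.050167273958535555
0.015 144 0.05016866115237627
0.035 0 None
0.055 0 None
0.075 0 None
-0.05 [  -0.7  -49.7   20.8 1396. ]
0 [  -0.1   -0.1   20.8 1595. ]
0.05 [0. 0. 0. 0.]
```

View pics/w7.png

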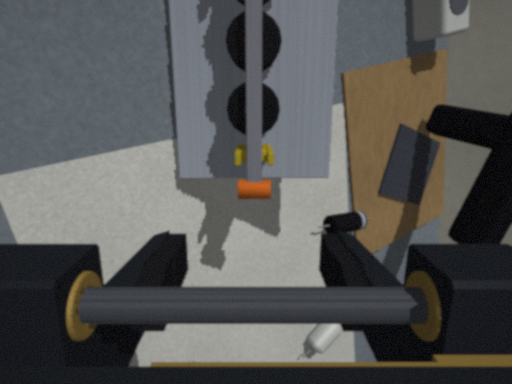

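The bar lies level at 50 mm off the deck along the row and sits in the yellow fork at (255,155). The orange grip is free at (254,189), and the gripper is clear of everything.

```bash
python3 -c "
from cell import *
print(job_done())"
```

```text
the job is handed in; nothing more can be done
None
```

Both copper coils are seated on the outer pegs, the middle coil is in place, and the keeper bar is down in its catch with the gripper clear; I handed the job in at about 31 s and got no verdict back.

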